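# Change over the flip-cap rod tubes

## Robot

A 6-joint arm with a two-finger parallel gripper is mounted at the origin on the work surface; the furniture and walls round the work are solid. World frame = base frame: x ahead of the robot, y to its left, z up, the work surface at z = 0. Lengths are in m, angles in rad, forces in N, time in s.
With the tool pointing down it reaches from about 0.3 to 0.75 m from the base axis. Payload 8.5 kg.
Tool frame: the origin (TCP) lies at the very end of the fingers, on their centre line; the grasp point (between the pads) lies 19 mm behind it; z points along the fingers, y is the line along which they close (so a half turn about z gives the same grasp; the last joint's range is limited). The gripper opens to 85 mm and grips with 20 to 120 N. Pads are 22 mm wide; open, the fingers measure 114 mm over their backs; the gripper's body (76 mm by 85 mm) begins 54 mm behind the grasp point. The pads swing forward as they close: fully open they stand 13 mm farther back than shut.
Start: joints at [-1.395, 0.381, 1.297, -0, 1.464, -0.215], TCP at [0.21, -0.509, 0.231] pointing down, gripper open.
Joint ranges: [-3.11, 3.11], [-0.89, 2.33], [0.22, 2.48], [-1.42, 4.56], [0.17, 2.85], [-2.88, 2.88]. Speed limits (rad/s): [2.39, 2.39, 3.14, 3.14, 3.14, 3.14].

## Interface

Orientations are given as a 3x3 rotation matrix whose columns are the frame's x, y, z axes.
In Python, from rig import r, eyes gives the robot as it stands.
- The arm moves only by the shell command python3 -m pendant 'ROWS'. ROWS is JSON, a list of rows, each an object with "linear": the shift along the tool's x, y, z each as a share of 200 mm, from -1 to 1, a list of three; "delta_rot": the turn, a rotation vector about the tool's x, y, z each as a share of 2 rad, from -1 to 1, a list of three; "fingers": the closure, from 0 (fully open) to 1 (shut). In form: [{"linear": [x, y, z], "delta_rot": [wx, wy, wz], "fingers": fingers}, ...]. A call has 1 to 10 rows; each row shifts and turns the commanded pose from where the row before left it, along the tool's axes as they then stand; what a row does not reach is not made up. A row lasts 1/12 s, in which the tool goes at most 41.7 mm and 7.16 degrees, less where a joint would pass 70% of its speed; a pose out of reach is approached as far as the arm can. A call with a number of a shift or a turn outside -1 to 1 is refused whole. A call with a gripper value outside its range is refused whole. The fingers move at their own pace and stop on an object; the grip force is fixed at half the most. Time passes only in rows, so rows that do not move let the fingers close. It gives the time, the measured TCP pose, the force, the opening and the grip force at its end, in the units of the state.
- r.get_state(): the state, without advancing time (a new reading comes with each control period).
- eyes.capture(name): name is "scene" or "top"; returns (picture, depth): 384x512x3 uint8, blue, green, red; 384x512 float32, m along the optical axis (not along the pixel's ray), 0 where there is no reading.
- eyes.camera_info(name): a dict with "mtx" (3x3 intrinsics, pixels), "pose" (4x4, takes a point from camera to world coordinates). Camera axes: x right, y down, z forward; pixel columns grow to the right and rows downward; lengths in m; the calibration is good to about 2 mm. A picture is of the moment at which its call begins. camera_info takes no time and is no camera call.
- r.sign_off(): hands the job in; it is judged then, once.
The state is a dict: "clock": time; "qpos": joint angles; "joint_velocities": joint speeds; "effort": joint torques, N m; "ee_pos": TCP position; "orientation": TCP orientation; "wrist_force": force on the tool from outside, world axes, zero at the start; "wrist_torque": the same for the moment, N m; "width": finger opening in m; "grip_force": force on a finger pad.
Only numpy, scipy, OpenCV 4.12 (cv2) and the standard library are available. Lean on these libraries where they do the work, as an engineer would, in place of code of your own. Each camera call takes 0.05 s, during which the arm holds its last target. There are 200 camera calls.

## Task

We are changing from the thick rods to the slim ones. In the rack of three flip-cap tubes, press the cap of the thickest tube shut until it is fully home, and flip the cap of the slimmest tube right open so that it stands up and stays open. Leave the cap of the middle-sized tube just as it is.

Things in the scene. Friction and masses are not known exactly. Their poses are not given: they have to be found in the camera images.
- rack: Dark steel rack, 100 x 262 mm foot, fixed to the bench; origin at the centre of its underside. Three upright aluminium tubes (44, 34, 24 mm outside diameter), fixed in it, stand in random order 78 mm apart along its y. x points away from the robot side. All rims are 112 mm above the bench; every black cap is hinged on its tube's +x side, its thumb tab on the -x side.
- thick_rim (a point): Centre of the mouth of the thickest tube (44 mm outside diameter), axes as the rack's, fixed to the tube. Hinge axis along y, 27 mm out along +x, level with the rim. Cap: disc of 48 mm diameter, 6 mm thick, lying on the rim when shut; in line with it a thumb tab 12 mm wide (y), 6 mm thick, sticks out 23 mm, its end 74 mm from the hinge axis.
- thick_cap (a joint): Angle of the thickest tube's cap in rad: 0 shut, 1.57 upright, 1.9 the stop, leaning back. Starts at 1.62 to 1.85, wide open. The light friction hinge (0.03 N m) leaves the cap wherever it is put; there is no spring or latch.
- slim_rim (a point): Centre of the mouth of the slimmest tube (24 mm outside diameter), axes as the rack's. Hinge axis along y, 17 mm out along +x, level with the rim. Cap: disc of 28 mm diameter, 6 mm thick, lying on the rim; in line with it a thumb tab 12 mm wide (y), 6 mm thick, sticks out from x = -14 to -37 mm when shut (end 54 mm from the hinge axis), with free space below it.
- slim_cap (a joint): Angle of the slimmest tube's cap in rad: 0 shut, 1.57 upright, 1.9 the stop. Starts shut. Same light friction hinge: the cap stays where it is put.
- mid_tab (a point): Point on the thumb tab of the middle-sized tube's cap (34 mm tube, 38 mm disc, like the others), 55 mm from its hinge axis and 9 mm from the tab's end; moves with the cap. That cap starts at any angle from shut to wide open and is to be left so.
Not all that is in view belongs to the job. What is shaped like the part that bears thick_rim but orange or purple is not meant.

How it is judged:
By the outcome, as a careful person would: the job done as asked, in the order asked, and still so for the second after the job is handed in, with the robot touching nothing.
It also fails if it takes over 45 s, if anything falls off the work surface, if the arm or the gripper's body presses on something with over 40 N, if the wrist force passes 120 N, or if a joint passes its speed limit or range.

## Working session

There is one attempt and no reset: what is moved stays moved. The work goes in short steps, Python scripts to look and compute and a shell command to move; the robot and the scene stay as the last step left them, time stands still between calls to the robot, and variables do not carry over. Pictures are saved under pics/ and viewed, at most 10 in all, crops included, and the job is handed in when it is done.

```bash
mkdir -p pics; python3 - <<'E'
from rig import r,eyes
import cv2,numpy as np
for n in("scene","top"):
    p,d=eyes.capture(n); cv2.imwrite(f"pics/{n}0.png",p); np.savez(f"{n}0.npz",p=p,d=d)
    i=eyes.camera_info(n); print(n,np.round(i["mtx"],1).tolist(),np.round(i["pose"],3).tolist())
s=r.get_state(); print(np.round(s["orientation"],3).tolist(),s["ee_pos"],s["clock"],s["width"])
E
```

```text
scene [[349.7, 0.0, 263.5], [0.0, 349.7, 186.2], [0.0, 0.0, 1.0]] [[-0.851, -0.362, 0.38, -0.034], [-0.525, 0.599, -0.604, 0.735], [-0.009, -0.714, -0.7, 0.865], [0.0, 0.0, 0.0, 1.0]]
top [[396.0, 0.0, 256.6], [0.0, 396.0, 191.7], [0.0, 0.0, 1.0]] [[-0.014, -0.994, 0.105, 0.273], [-1.0, 0.013, -0.002, 0.073], [0.001, -0.105, -0.994, 1.385], [0.0, 0.0, 0.0, 1.0]]
[[0.925, 0.381, -0.0], [0.381, -0.925, 0.001], [0.0, -0.001, -1.0]] [ 0.20946447 -0.50826893  0.2307659 ] 0.1 0.08527974956591648
```

View pics/scene0.png

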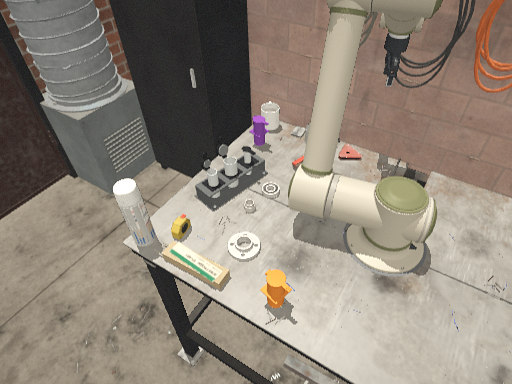

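View pics/top0.png

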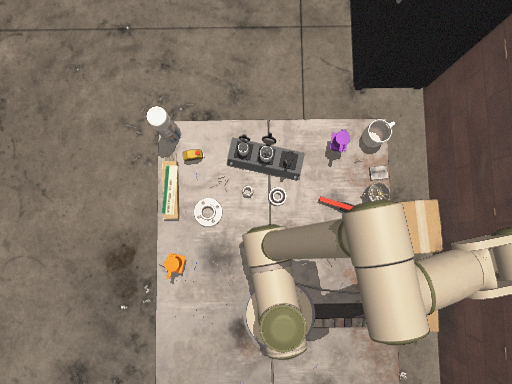

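The rack is at top px (228–305, 138–180) and scene px (196–266, 150–205). In the scene view, a purple tube stands near (259,130) and an orange one near (276,288); neither is meant. I'll enlarge the rack in both views.

```bash
python3 - <<'E'
import cv2,numpy as np
t=np.load("top0.npz")["p"][128:188,220:312]; s=np.load("scene0.npz")["p"][135:215,185:277]
f=lambda a:cv2.resize(a,None,fx=6,fy=6,interpolation=cv2.INTER_CUBIC)
a,b=f(t),f(s); 
cv2.imwrite("pics/c1.png",np.vstack([a[:,:552]])); cv2.imwrite("pics/c2.png",b)
E
```

```text
(no output)
```

View pics/c1.png

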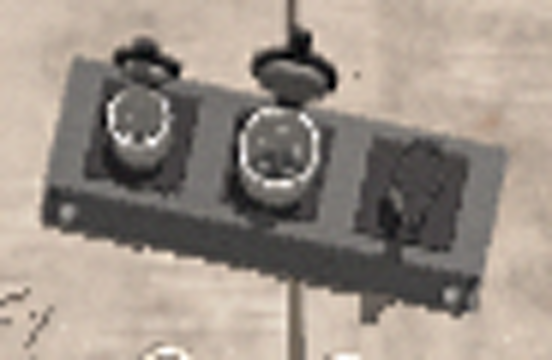

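View pics/c2.png

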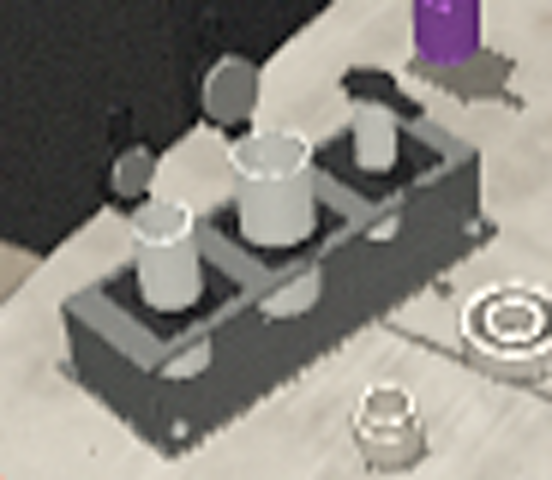

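Three tubes in the rack:
- Left in the top view at (243,146): mid-sized, open.
- Centre at (266,152): the widest mouth, so the thick tube, cap wide open.
- Right at (289,157): slim, cap shut.

The purple and orange tubes stand outside the rack and are decoys. Next I'll locate the tubes.

```bash
cat > h.py <<'E'
from rig import r,eyes
import cv2,numpy as np
def ray(n,u,v,z):
    i=eyes.camera_info(n);P=np.array(i["pose"]);d=P[:3,:3]@np.linalg.solve(i["mtx"],[u,v,1.]);o=P[:3,3]
    return o+d*(z-o[2])/d[2]
E
python3 - <<'E'
from h import *
np.set_printoptions(precision=4,suppress=True)
q=lambda x,y,ox,oy:((x+.5)/6-.5+ox,(y+.5)/6-.5+oy)
R={}
for k,a,b in(("thick",(280,145),(270,155)),("mid",(138,113),(163,218))):
    A=ray("top",*q(*a,220,128),.112);B=ray("scene",*q(*b,185,135),.112);print(k,A,B);R[k]=A
print("slim disc",ray("top",*q(420,168,220,128),.118), ray("top",*q(396,222,220,128),.118))
d=R["thick"]-R["mid"];print(np.linalg.norm(d),np.degrees(np.arctan2(d[0],-d[1])))
# rack top corners (height unknown) and foot yaw
for z in(.05,.06,.0): print(z,*[ray("top",*q(*c,220,128),z) for c in((78,58),(508,148),(480,275),(45,190))])
D=np.load("top0.npz")["d"]
i=eyes.camera_info("top");P=np.array(i["pose"])
for c in((78+8,75),(215,150),(345,175)):
    u,v=q(*c,220,128);z=D[int(round(v)),int(round(u))];print((P[:3,:3]@np.linalg.solve(i["mtx"],[u*z,v*z,z])+P[:3,3]))
# thick open cap extents
for c in((303,40),(295,75),(288,100)):
    u,v=q(*c,220,128);z=D[int(round(v)),int(round(u))];print("cap",(P[:3,:3]@np.linalg.solve(i["mtx"],[u*z,v*z,z])+P[:3,3]))
E
```

```text
thick [0.5382 0.0366 0.112 ] [0.5349 0.0396 0.112 ]
mid [0.5569 0.1137 0.112 ] [0.5536 0.1119 0.112 ]
slim disc [ 0.5232 -0.0389  0.118 ] [ 0.4938 -0.0252  0.118 ]
0.0794145863498414 -13.678462789424827
0.05 [0.6033 0.1498 0.05  ] [ 0.5476 -0.0954  0.05  ] [ 0.4745 -0.0775  0.05  ] [0.5268 0.1692 0.05  ]
0.06 [0.6009 0.1492 0.06  ] [ 0.5455 -0.0941  0.06  ] [ 0.473  -0.0764  0.06  ] [0.5249 0.1685 0.06  ]
0.0 [0.6157 0.1527 0.    ] [ 0.5579 -0.1017  0.    ] [ 0.4821 -0.0832  0.    ] [0.5363 0.1728 0.    ]
[0.5894 0.1444 0.0665]
[0.5465 0.072  0.0605]
[ 0.5311 -0.0014  0.0607]
cap [0.5784 0.0258 0.1828]
cap [0.567  0.0292 0.1535]
cap [0.5617 0.032  0.118 ]
```

```bash
python3 -m pendant '[{"linear":[0,0,-0.06],"delta_rot":[0,0,0.0614],"fingers":1},{"linear":[0,0,-0.06],"delta_rot":[0,0,0.0614],"fingers":1},{"linear":[0,0,-0.06],"delta_rot":[0,0,0.0614],"fingers":1},{"linear":[0,0,-0.06],"delta_rot":[0,0,0.0614],"fingers":1},{"linear":[0,0,0],"delta_rot":[0,0,0.0614],"fingers":1},{"linear":[0.076,-0.168,0],"delta_rot":[0,0,0],"fingers":1},{"linear":[0.076,-0.168,0],"delta_rot":[0,0,0],"fingers":1},{"linear":[0.076,-0.168,0],"delta_rot":[0,0,0],"fingers":1},{"linear":[0.076,-0.168,0],"delta_rot":[0,0,0],"fingers":1},{"linear":[0.076,-0.168,0],"delta_rot":[0,0,0],"fingers":1}]'
python3 -m pendant '[{"linear":[0.076,-0.168,0],"delta_rot":[0,0,0],"fingers":1},{"linear":[0.076,-0.168,0],"delta_rot":[0,0,0],"fingers":1},{"linear":[0.076,-0.168,0],"delta_rot":[0,0,0],"fingers":1},{"linear":[0.076,-0.168,0],"delta_rot":[0,0,0],"fingers":1},{"linear":[0.076,-0.168,0],"delta_rot":[0,0,0],"fingers":1},{"linear":[0.076,-0.168,0],"delta_rot":[0,0,0],"fingers":1},{"linear":[0.076,-0.168,0],"delta_rot":[0,0,0],"fingers":1},{"linear":[0.076,-0.168,0],"delta_rot":[0,0,0],"fingers":1},{"linear":[0.076,-0.168,0],"delta_rot":[0,0,0],"fingers":1},{"linear":[0,0,0],"delta_rot":[0,0,0],"fingers":1}]'
```

```text
clock: 0.93
ee_pos: [0.3214, -0.3599, 0.279]
orientation: [[0.975, -0.222, -0.0], [-0.222, -0.975, 0.001], [-0.0, -0.001, -1.0]]
wrist_force: [0.3, 0.2, -0.0]
width: -0.0001
grip_force: 0.0
clock: 1.77
ee_pos: [0.5234, -0.0923, 0.2787]
orientation: [[0.976, -0.216, -0.0], [-0.216, -0.976, 0.002], [-0.0, -0.002, -1.0]]
wrist_force: [-0.7, -0.1, -0.8]
width: 0.0
grip_force: 0.0
```

```bash
python3 -m pendant '[{"linear":[0.08,-0.163,0],"delta_rot":[0,0,0],"fingers":1},{"linear":[0.08,-0.163,0],"delta_rot":[0,0,0],"fingers":1},{"linear":[0.08,-0.163,0],"delta_rot":[0,0,0],"fingers":1},{"linear":[0.08,-0.163,0],"delta_rot":[0,0,0],"fingers":1},{"linear":[0,0,0],"delta_rot":[0,0,0],"fingers":1},{"linear":[0,0,0.15],"delta_rot":[0,0,0],"fingers":1},{"linear":[0,0,0.15],"delta_rot":[0,0,0],"fingers":1},{"linear":[0,0,0.15],"delta_rot":[0,0,0],"fingers":1},{"linear":[0,0,0.15],"delta_rot":[0,0,0],"fingers":1},{"linear":[0,0,0],"delta_rot":[0,0,0],"fingers":1}]'
python3 - <<'E'
from h import *
p,d=eyes.capture("scene"); cv2.imwrite("pics/s1.png",cv2.resize(p[100:220,170:300],None,fx=5,fy=5,interpolation=cv2.INTER_CUBIC))
E
```

```text
clock: 2.6
ee_pos: [0.6096, 0.0161, 0.1534]
orientation: [[0.975, -0.222, -0.011], [-0.222, -0.975, 0.002], [-0.011, 0.001, -1.0]]
wrist_force: [-0.9, -0.4, -0.8]
width: 0.0
grip_force: 0.0
```

View pics/s1.png

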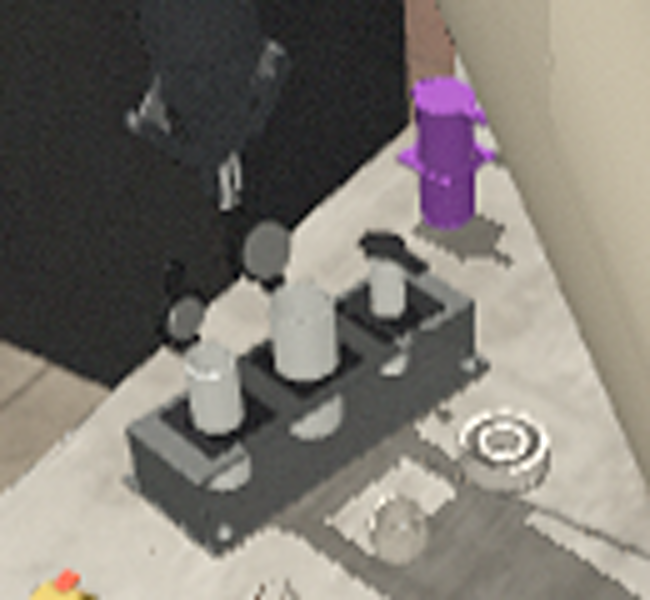

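```bash
python3 -m pendant '[{"linear":[-0.05,-0.025,0],"delta_rot":[0,0,0],"fingers":1},{"linear":[-0.05,0,0],"delta_rot":[0,0,0],"fingers":1},{"linear":[-0.05,0,0],"delta_rot":[0,0,0],"fingers":1},{"linear":[-0.05,0,0],"delta_rot":[0,0,0],"fingers":1},{"linear":[-0.05,0,0],"delta_rot":[0,0,0],"fingers":1},{"linear":[-0.05,0,0],"delta_rot":[0,0,0],"fingers":1},{"linear":[-0.05,0,0],"delta_rot":[0,0,0],"fingers":1},{"linear":[-0.05,0,0],"delta_rot":[0,0,0],"fingers":1},{"linear":[0,0,0.02],"delta_rot":[0,0,0],"fingers":1},{"linear":[0,0,0.03],"delta_rot":[0,0,0],"fingers":1}]'
python3 -m pendant '[{"linear":[0,0,0.03],"delta_rot":[0,0,0],"fingers":1},{"linear":[0,0,0.03],"delta_rot":[0,0,0],"fingers":1},{"linear":[0,0,0.03],"delta_rot":[0,0,0],"fingers":1},{"linear":[0,0,0.015],"delta_rot":[0,0,0],"fingers":1},{"linear":[0,0,0],"delta_rot":[0,0,0],"fingers":1},{"linear":[0,0,0],"delta_rot":[0,0,0],"fingers":1}]'
```

```text
clock: 3.48
ee_pos: [0.5367, 0.0384, 0.1514]
orientation: [[0.975, -0.221, 0.004], [-0.221, -0.975, -0.001], [0.005, -0.0, -1.0]]
wrist_force: [0.6, -0.3, 1.5]
width: -0.0004
grip_force: 0.3
clock: 3.98
ee_pos: [0.5356, 0.0387, 0.128]
orientation: [[0.975, -0.221, -0.001], [-0.221, -0.975, 0.0], [-0.001, 0.0, -1.0]]
wrist_force: [-0.2, -0.1, 0.8]
width: -0.0
grip_force: 0.0
```

```bash
Z='python3 -m pendant'
python3 -m pendant '[{"linear":[-0.02,0,0.015],"delta_rot":[0,0,0],"fingers":1},{"linear":[-0.02,0,0.015],"delta_rot":[0,0,0],"fingers":1},{"linear":[0,0,0],"delta_rot":[0,0,0],"fingers":1},{"linear":[0,0,0],"delta_rot":[0,0,0],"fingers":1}]'
python3 -m pendant '[{"linear":[0,0,0.01],"delta_rot":[0,0,0],"fingers":1},{"linear":[0,0,0.01],"delta_rot":[0,0,0],"fingers":1},{"linear":[0,0,0],"delta_rot":[0,0,0],"fingers":1},{"linear":[0,0,0],"delta_rot":[0,0,0],"fingers":1}]'
```

```text
clock: 4.32
ee_pos: [0.5273, 0.0406, 0.1223]
orientation: [[0.975, -0.221, -0.0], [-0.221, -0.975, 0.0], [-0.0, -0.0, -1.0]]
wrist_force: [0.9, 0.1, -0.6]
width: -0.0001
grip_force: 0.0
clock: 4.65
ee_pos: [0.5278, 0.0404, 0.1182]
orientation: [[0.975, -0.221, -0.0], [-0.221, -0.975, 0.0], [-0.0, 0.0, -1.0]]
wrist_force: [0.2, 0.0, 0.5]
width: 0.0001
grip_force: 0.0
```

```bash

python3 -m pendant '[{"linear":[0,0,0.008],"delta_rot":[0,0,0],"fingers":1},{"linear":[0,0,0],"delta_rot":[0,0,0],"fingers":1},{"linear":[0,0,0],"delta_rot":[0,0,0],"fingers":1}]'
python3 -m pendant '[{"linear":[0,0,0.008],"delta_rot":[0,0,0],"fingers":1},{"linear":[0,0,0],"delta_rot":[0,0,0],"fingers":1},{"linear":[0,0,0],"delta_rot":[0,0,0],"fingers":1}]'
```

```text
clock: 4.9
ee_pos: [0.5278, 0.0405, 0.1178]
orientation: [[0.975, -0.221, 0.001], [-0.221, -0.975, -0.0], [0.001, 0.0, -1.0]]
wrist_force: [-3.1, -0.0, 9.6]
width: 0.0002
grip_force: 5.0
clock: 5.15
ee_pos: [0.5279, 0.0405, 0.1174]
orientation: [[0.975, -0.221, 0.002], [-0.221, -0.975, -0.001], [0.002, 0.0, -1.0]]
wrist_force: [-8.0, 0.8, 21.9]
width: -0.0
grip_force: 10.7
```

```bash
python3 -m pendant '[{"linear":[0,0,-0.1],"delta_rot":[0,0,0],"fingers":1},{"linear":[0,0,-0.2],"delta_rot":[0,0,0],"fingers":1},{"linear":[0,0,-0.2],"delta_rot":[0,0,0],"fingers":1},{"linear":[-0.18,0.08,0],"delta_rot":[0,0,0],"fingers":0.5},{"linear":[-0.18,0.08,0],"delta_rot":[0,0,0],"fingers":0.5},{"linear":[-0.18,0.08,0],"delta_rot":[0,0,0],"fingers":0.5},{"linear":[-0.18,0.08,0],"delta_rot":[0,0,0],"fingers":0.5},{"linear":[-0.18,0.08,0],"delta_rot":[0,0,0],"fingers":0.5},{"linear":[0,0,0],"delta_rot":[0,0,0],"fingers":0.5},{"linear":[0,0,0],"delta_rot":[0,0,0],"fingers":0.5}]'
python3 - <<'E'
from h import *
p,d=eyes.capture("top");s,_=eyes.capture("scene")
f=lambda a:cv2.resize(a,None,fx=6,fy=6,interpolation=cv2.INTER_CUBIC)
cv2.imwrite("pics/t2.png",np.hstack([f(p[128:200,230:310]),f(s[140:212,205:258])]))
E
```

```text
clock: 5.98
ee_pos: [0.3336, 0.0022, 0.2155]
orientation: [[0.975, -0.223, 0.001], [-0.223, -0.975, -0.0], [0.002, 0.0, -1.0]]
wrist_force: [0.0, 0.0, -0.1]
width: 0.0424
grip_force: 0.0
```

View pics/t2.png

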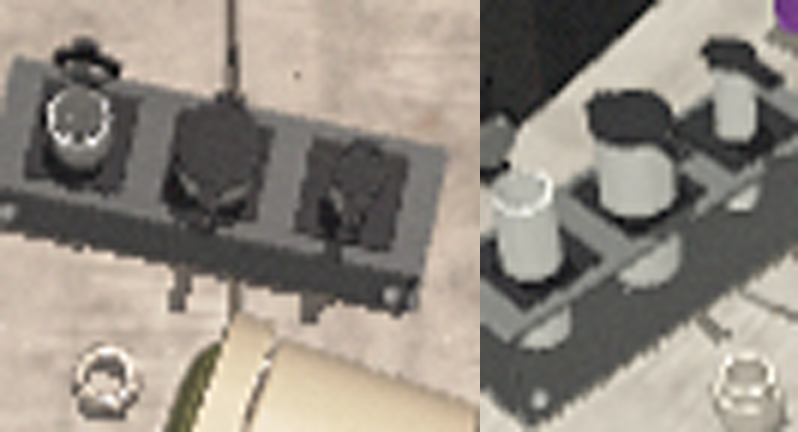

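The thick cap now lies flat on its tube at crop (215,150), and the mid cap is unchanged at (85,60). The slim cap is still shut, its tab ending near crop (335,235). I'll compare that with my estimate.

```bash
python3 - <<'E'
from h import *
p,d=eyes.capture("top")
i=eyes.camera_info("top");P=np.linalg.inv(i["pose"])
for X in((.4834,-.0298,.115),(.5195,-.038,.118),(.5057,-.0349,.115)):
    c=P[:3,:3]@X+P[:3,3];u=i["mtx"]@c/c[2];print(u[:2],(u[:2]-[230,128])*6+2.5)
g=p[150:175,278:300].max(2); print(g)
E
```

```text
[286.99040515 167.88247226] [344.44243093 241.79483357]
[289.34428002 156.71683622] [358.56568015 174.80101731]
[288.40941306 161.08711121] [352.95647836 201.02266724]
[[124 121 123 124 108 112 128 126 129 120 127 122 133 135 143 156 149 177
  176 192 190 190]
 [122 125 122 129  83  79  83  95  96 116 105  74  82  79 100 101 121 132
  128 137 145 162]
 [125 123 123 116  74  70  73  73  75  80  58  63  65  69  64  94 129 124
  123 121 125 127]
 [119 125 125  82  68  75  75  73  75  54  68  76  81  55  46  70  96  97
  107 108 126 122]
 [128 125 131  77  74  73  75  73  63  77  71  73  71  66  76  59  74  76
   75  78 112 125]
 [124 125 129  79  69  76  74  74  72  74  71  72  72  76  73  64  77  72
   70  66 104 125]
 [125 128 129  74  73  74  72  60  76  72  71  74  72  72  72  78  70  75
   71  72 121 125]
 [120 130 116  74  72  72  77  62  74  73  73  72  71  74  72  86  63  76
   67  71 122 123]
 [124 125  84  72  72  71  73  63  58  73  70  73  75  74  70  68  72  71
   70  92 126 119]
 [121 126  74  68  71  72  67  95  67  77  72  70  74  70  80  56  70  74
   74 107 123 123]
 [
[... 693 characters left out ...]
1  54  72  75  73  74  70  64
  120 120 123 122]
 [122 121 123 116 117 122  68  61  53  47  41  43  69  71  69  72  69  99
  127 122 120 119]
 [ 97 109 124 125 127 126  76  65  61 116 118 117  96  69  47  68  55 105
  122 120 119 121]
 [ 67  78  77  88  81  81  63  64  60 125 126 122 116 115 114 120 116 119
  122 123 122 124]
 [ 68  65  65  71  66  71  64  64  62  98 104 123 130 125 123 124 120 123
  126 124 122 121]
 [ 71  66  70  66  71  70  70  69  70  69  80  74  93  78 110 110 122 125
  126 125 119 117]
 [ 63  67  69  70  76  68  70  67  71  70  67  67  69  68  80  75  81  83
   84 114 104 123]
 [ 65  66  67  64  65  66  67  68  67  69  73  68  69  70  69  65  64  70
   63  75  57  60]]
```

```bash
python3 -m pendant '[{"linear":[0.16,0,0],"delta_rot":[0,0,0],"fingers":0.5},{"linear":[0.16,0,0],"delta_rot":[0,0,0],"fingers":0.5},{"linear":[0.16,0,0],"delta_rot":[0,0,0],"fingers":0.5},{"linear":[0.16,0,0],"delta_rot":[0,0,0],"fingers":0.5},{"linear":[0.16,0,0],"delta_rot":[0,0,0],"fingers":0.5},{"linear":[0,0,0],"delta_rot":[0,0,0],"fingers":0.5},{"linear":[0,0,0.15],"delta_rot":[0,0,0],"fingers":0.5},{"linear":[0,0,0.15],"delta_rot":[0,0,0],"fingers":0.5},{"linear":[0,0,0.15],"delta_rot":[0,0,0],"fingers":0.5},{"linear":[0,0,0],"delta_rot":[0,0,0],"fingers":0.5}]'
```

```text
clock: 6.97
ee_pos: [0.4887, -0.0321, 0.1201]
orientation: [[0.975, -0.221, -0.01], [-0.221, -0.975, 0.003], [-0.01, -0.001, -1.0]]
wrist_force: [-0.8, 0.5, 0.2]
width: 0.0429
grip_force: 0.0
```

```bash
python3 -m pendant '[{"linear":[0.012,0,0.06],"delta_rot":[0,0,0],"fingers":0.5},{"linear":[0,0,0.06],"delta_rot":[0,0,0],"fingers":0.5},{"linear":[0,0,0],"delta_rot":[0,0,0],"fingers":0.5},{"linear":[0,0,0],"delta_rot":[0,0,0],"fingers":0.85},{"linear":[0,0,0],"delta_rot":[0,0,0],"fingers":0.85},{"linear":[0,0,0],"delta_rot":[0,0,0],"fingers":0.85},{"linear":[0,0,0],"delta_rot":[0,0,0],"fingers":0.85},{"linear":[0,0,0],"delta_rot":[0,0,0],"fingers":0.85}]'
```

```text
clock: 7.63
ee_pos: [0.4933, -0.0335, 0.1018]
orientation: [[0.975, -0.221, 0.002], [-0.221, -0.975, 0.0], [0.002, -0.0, -1.0]]
wrist_force: [0.2, 2.4, 1.5]
width: 0.0131
grip_force: 1.6
```

```bash
python3 -m pendant '[{"linear":[0,0,0.025],"delta_rot":[0,0,0],"fingers":0.82},{"linear":[0,0,0],"delta_rot":[0,0,0],"fingers":0.82},{"linear":[0,0,0],"delta_rot":[0,0,0],"fingers":1},{"linear":[0,0,0],"delta_rot":[0,0,0],"fingers":1},{"linear":[0,0,0],"delta_rot":[0,0,0],"fingers":1},{"linear":[0,0,0],"delta_rot":[0,0,0],"fingers":1}]'
```

```text
clock: 8.13
ee_pos: [0.4925, -0.0329, 0.0958]
orientation: [[0.975, -0.222, -0.001], [-0.222, -0.975, 0.002], [-0.001, -0.001, -1.0]]
wrist_force: [-0.1, 4.7, -0.3]
width: 0.0102
grip_force: 58.4
```

```bash
python3 -m pendant '[{"linear":[-0.0082,0,-0.0277],"delta_rot":[0,-0.061,0],"fingers":1},{"linear":[-0.0082,0,-0.0277],"delta_rot":[0,-0.061,0],"fingers":1},{"linear":[-0.0082,0,-0.0277],"delta_rot":[0,-0.061,0],"fingers":1},{"linear":[-0.0082,0,-0.0277],"delta_rot":[0,-0.061,0],"fingers":1},{"linear":[0,0,0],"delta_rot":[0,0,0],"fingers":1},{"linear":[0,0,0],"delta_rot":[0,0,0],"fingers":1}]'
cat > hc.py <<'E'
from h import *
s=r.get_state();R=np.array(s["orientation"]);p=np.array(s["ee_pos"])
print(np.degrees(np.arctan2(-R[2,0],R[2,2])),"hinge by tool",p+R@[.0445,.001,-.0162],"want .5361 -.0418 .112",s["width"])
E
python3 hc.py
```

```text
clock: 8.63
ee_pos: [0.4899, -0.0323, 0.1183]
orientation: [[0.859, -0.221, -0.462], [-0.194, -0.975, 0.106], [-0.474, -0.001, -0.881]]
wrist_force: [-2.3, 4.5, 1.9]
width: 0.0105
grip_force: 59.1
151.7242583094972 hinge by tool [ 0.53541098 -0.04368035  0.11144766] want .5361 -.0418 .112 0.01052694440860191
```

Tracking the arc well (28°), with low forces. I'll continue to about 70°.

```bash
python3 -m pendant '[{"linear":[-0.0082,0,-0.0277],"delta_rot":[0,-0.061,0],"fingers":1},{"linear":[-0.0082,0,-0.0277],"delta_rot":[0,-0.061,0],"fingers":1},{"linear":[-0.0082,0,-0.0277],"delta_rot":[0,-0.061,0],"fingers":1},{"linear":[-0.0082,0,-0.0277],"delta_rot":[0,-0.061,0],"fingers":1},{"linear":[-0.0082,0,-0.0277],"delta_rot":[0,-0.061,0],"fingers":1},{"linear":[-0.0082,0,-0.0277],"delta_rot":[0,-0.061,0],"fingers":1},{"linear":[0,0,0],"delta_rot":[0,0,0],"fingers":1},{"linear":[0,0,0],"delta_rot":[0,0,0],"fingers":1}]'
python3 hc.py
```

```text
clock: 9.3
ee_pos: [0.5064, -0.0362, 0.1482]
orientation: [[0.33, -0.221, -0.918], [-0.074, -0.975, 0.208], [-0.941, -0.001, -0.338]]
wrist_force: [-2.8, 6.3, 1.4]
width: 0.0109
grip_force: 58.9
109.75831281759659 hinge by tool [ 0.53569307 -0.04389117  0.11175615] want .5361 -.0418 .112 0.010918857967841063
```

```bash
python3 -m pendant '[{"linear":[-0.0082,0,-0.0277],"delta_rot":[0,-0.061,0],"fingers":1},{"linear":[-0.0082,0,-0.0277],"delta_rot":[0,-0.061,0],"fingers":1},{"linear":[0,0,0],"delta_rot":[0,0,0],"fingers":1},{"linear":[0,0,0],"delta_rot":[0,0,0],"fingers":1}]'
python3 hc.py; python3 -c "
from h import *
print(np.round(r.get_state()['qpos'],2))"
```

```text
clock: 9.63
ee_pos: [0.5159, -0.0385, 0.1543]
orientation: [[0.099, -0.221, -0.97], [-0.022, -0.975, 0.22], [-0.995, -0.001, -0.101]]
wrist_force: [-1.6, 5.0, -0.3]
width: 0.0105
grip_force: 59.4
95.81683442788304 hinge by tool [ 0.53576831 -0.04396557  0.11166134] want .5361 -.0418 .112 0.010463990585628871
[-0.28  1.05  0.86 -0.12  2.69  1.45]
```

```bash
python3 -m pendant '[{"linear":[-0.0047,0,-0.0159],"delta_rot":[0,-0.035,0],"fingers":1},{"linear":[0,0,0],"delta_rot":[0,0,0],"fingers":1},{"linear":[0,0,-0.0175],"delta_rot":[0,0,0],"fingers":1},{"linear":[0,0,-0.0175],"delta_rot":[0,0,0],"fingers":1},{"linear":[0,0,-0.0175],"delta_rot":[0,0,0],"fingers":1},{"linear":[0,0,0],"delta_rot":[0,0,0],"fingers":1},{"linear":[0,0,0],"delta_rot":[0,0,0],"fingers":1}]'
python3 hc.py; python3 -c "
from h import *
print(np.round(r.get_state()['qpos'],2))"
```

```text
clock: 10.22
ee_pos: [0.5288, -0.0414, 0.1553]
orientation: [[0.034, -0.221, -0.975], [-0.007, -0.975, 0.22], [-0.999, -0.001, -0.035]]
wrist_force: [-6.7, 6.6, -4.4]
width: 0.0101
grip_force: 58.5
92.0077776244811 hinge by tool [ 0.54589757 -0.0462468   0.11135834] want .5361 -.0418 .112 0.010088866083389395
[-0.28  1.1   0.8  -0.15  2.78  1.43]
```

```bash
python3 -m pendant '[{"linear":[0,0,0],"delta_rot":[0,0,0],"fingers":0.6},{"linear":[0,0,0],"delta_rot":[0,0,0],"fingers":0.6},{"linear":[0,0,0],"delta_rot":[0,0,0],"fingers":0.6},{"linear":[0,0,0],"delta_rot":[0,0,0],"fingers":0.6},{"linear":[-0.08,0,0],"delta_rot":[0,0,0],"fingers":0.6},{"linear":[-0.1,0,0],"delta_rot":[0,0,0],"fingers":0.6},{"linear":[-0.15,0,0],"delta_rot":[0,0,0],"fingers":0.6},{"linear":[-0.15,0,0],"delta_rot":[0,0,0],"fingers":0.6},{"linear":[-0.15,0,0],"delta_rot":[0,0,0],"fingers":0.6},{"linear":[0,0,0],"delta_rot":[0,0,0],"fingers":0.6}]'
python3 - <<'E'
from h import *
p,d=eyes.capture("top");s,_=eyes.capture("scene")
f=lambda a:cv2.resize(a,None,fx=6,fy=6,interpolation=cv2.INTER_CUBIC)
cv2.imwrite("pics/t3.png",f(s[120:215,190:290]))
E
```

```text
clock: 11.05
ee_pos: [0.4944, -0.0402, 0.2673]
orientation: [[0.064, -0.219, -0.974], [-0.015, -0.976, 0.218], [-0.998, 0.001, -0.065]]
wrist_force: [0.2, -0.1, 1.4]
width: 0.0342
grip_force: 0.0
```

View pics/t3.png

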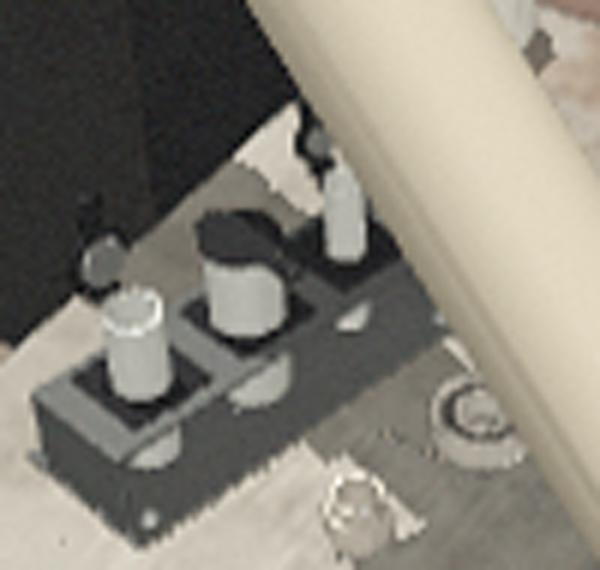

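```bash
python3 -m pendant '[{"linear":[0,0,0.1],"delta_rot":[0,0.06,0],"fingers":0.6},{"linear":[0,0,0.1],"delta_rot":[0,0.06,0],"fingers":0.6},{"linear":[0,0,0.1],"delta_rot":[0,0.06,0],"fingers":0.6},{"linear":[-0.1,0,0.05],"delta_rot":[0,0.06,0],"fingers":0.6},{"linear":[-0.1,0,0.05],"delta_rot":[0,0.06,0],"fingers":0.6},{"linear":[-0.1,0,0],"delta_rot":[0,0.06,0],"fingers":0.6},{"linear":[-0.15,0,0],"delta_rot":[0,0.06,0],"fingers":0.6},{"linear":[-0.15,0,0],"delta_rot":[0,0.06,0],"fingers":0.6},{"linear":[-0.15,0,0],"delta_rot":[0,0.06,0],"fingers":0.6},{"linear":[0,0,0],"delta_rot":[0,0,0],"fingers":0.6}]'
python3 - <<'E'
from h import *
p,d=eyes.capture("top");s,_=eyes.capture("scene")
f=lambda a:cv2.resize(a,None,fx=6,fy=6,interpolation=cv2.INTER_CUBIC)
cv2.imwrite("pics/t4.png",np.hstack([f(p[128:200,230:310]),f(s[140:212,205:258])]))
E
```

```text
clock: 11.98
ee_pos: [0.3188, 0.0001, 0.3555]
orientation: [[0.892, -0.218, -0.396], [-0.2, -0.976, 0.087], [-0.405, 0.002, -0.914]]
wrist_force: [0.2, -0.4, 0.5]
width: 0.0342
grip_force: 0.0
```

View pics/t4.png

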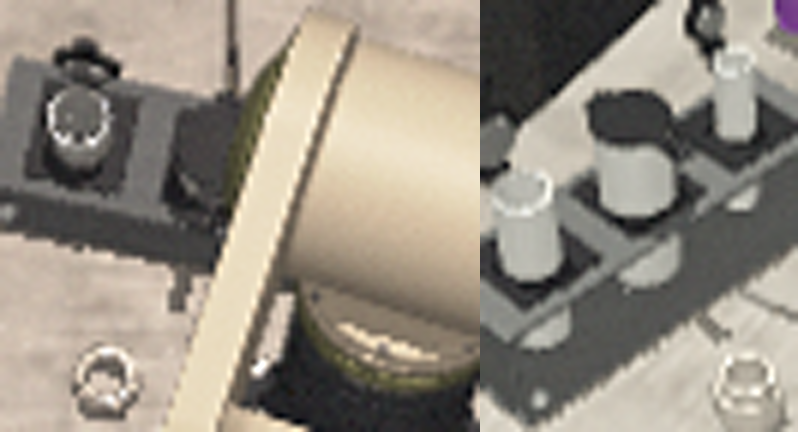

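The slim cap stands open (scene crop (706,20), mouth visible at (735,60)). The thick cap is flat and shut at (630,115), the mid cap is unchanged, and the arm is clear of everything.

```bash
python3 -c "
from h import *
print(r.sign_off())"
```

```text
the job is handed in; nothing more can be done
None
```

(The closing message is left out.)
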